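# Tighten the loose foot bolt of a butcher's block

### The arm

A 6-joint arm with a two-finger parallel gripper is mounted at the origin on a cart in front of the work surface, level with it; the furniture and walls round the work are solid. World frame = base frame: x ahead of the robot, y to its left, z up, the work surface at z = 0. Lengths are in m, angles in rad, forces in N, time in s.
With the tool pointing down it reaches from about 0.25 to 0.775 m from the base axis. Payload 4 kg.
Tool frame: the origin (TCP) lies at the very end of the fingers, on their centre line; the grasp point (between the pads) lies 19 mm behind it (robot.tcp_to_grasp is the distance from the TCP to the grasp point, in m); z points along the fingers, y is the line along which they close (so a half turn about z gives the same grasp; the last joint's range is limited). The gripper opens to 94 mm and grips with 3 to 60 N. Pads are 16 mm wide; open, the fingers measure 119 mm over their backs; the gripper's body (75 mm by 177 mm) begins 78 mm behind the grasp point.
Start: joints at [-1.421, 0.087, 1.371, -0, 1.684, -0.103], TCP at [0.138, -0.533, 0.206] pointing down, gripper open.
Joint ranges: [-3.1, 3.1], [-0.76, 2.03], [0.27, 2.55], [-1.08, 4.22], [0.17, 2.65], [-2.57, 2.57]. Speed limits (rad/s): [2.79, 2.79, 3.14, 3.14, 3.14, 3.14].

### API

Orientations are given as [roll, pitch, yaw] about the fixed x, y, z axes, in that order (R = Rz(yaw) Ry(pitch) Rx(roll)).
In Python, from bench import robot, viewer, telemetry gives the robot as it stands (robot), with the cameras (viewer) and the readings (telemetry).
- The arm moves only by the shell command python3 nudge.py 'ROWS'. ROWS is one flat JSON list of numbers that holds 1 to 20 rows one after another, with no inner brackets; each row has 5 numbers: the finger opening in m, then dx, dy, dz in units of 20 mm, then a turn about the tool's z in units of 0.2 rad; each row shifts and turns the commanded pose from where the row before left it, along the tool's axes as they then stand; what a row does not reach is not made up. A row lasts 1/12 s, in which the tool goes at most 0.0417 m and 0.125 rad, less where a joint would pass 70% of its speed; a pose out of reach is approached as far as the arm can. The fingers move at their own pace and stop on an object; the grip force is fixed at half the most. Time passes only in rows, so rows that do not move let the fingers close. It prints the time, the measured TCP pose, the force, the opening and the grip force at its end. Input that does not fit is refused with a message, and nothing moves.
- telemetry.get_obs(): the state, without advancing time (a new reading comes with each control period).
- viewer.snapshot(name): name is "scene" or "top" or "wrist"; returns a dict with "color" (400x640x3 uint8, blue, green, red), "fx", "fy", "cx", "cy" (pixels), "extrinsics" (4x4, takes a point from world to camera coordinates). Camera axes: x right, y down, z forward; pixel columns grow to the right and rows downward; lengths in m; the calibration is good to about 2 mm. A picture is of the moment at which its call begins. There is no depth.
- robot.close_job(): hands the job in; it is judged then, once.
The state is a dict: "time": time; "joint_positions": joint angles; "qvel": joint speeds; "joint_torque": joint torques, N m; "tool_pos": TCP position; "ee_rot": TCP orientation; "wrist_force": force on the tool from outside, world axes, zero at the start; "wrist_torque": the same for the moment, N m; "width": finger opening in m; "finger_force": force on a finger pad.
Only numpy, scipy, OpenCV 4.12 (cv2) and the standard library are available. Lean on these libraries where they do the work, as an engineer would, in place of code of your own. Each camera call takes 0.05 s, during which the arm holds its last target. There are 200 camera calls.

### The job

The butcher's block lies face down with its two dark feet up. In the foot where the hex driver stands, one bolt is already tight (the driver is standing in it); the bolt in the other slot of that same foot is still loose. Take the driver, feel for the loose bolt's hex socket down in its slot, screw that bolt in clockwise until it is fully home (about three quarter turns, regripping the handle as you go), and leave the driver standing upright in its socket, let go, so that I can check the bolt by hand. Do not shift the other things on the worktop.

Things in the scene. Friction and masses are not known exactly. Their poses are not given: they have to be found in the camera images.
- butcher_block: Light wooden board 210 (x) x 300 (y) x 28 mm, face down, immovable. Origin: centre of the underside, z up. On it two dark feet 190 (x) x 46 (y) x 36 mm at y = +95 and -95 mm (tops at z = 64 mm), each with two slots at x = -55 and +55 mm. The work is on the foot at y = +95 mm. A home bolt's head top is at z = 52 mm, its socket floor at z = 43 mm; the loose one starts up to 1.6 mm higher.
- slot_a (a point): Centre of the mouth of one slot in the foot at y = +95 mm (block frame -55, 95, 64 mm; the block's axes). The slot is 36 mm long (x), 24 wide (y), 28 deep, with a bolt in it on the slot's middle line (to 0.5 mm) but anywhere within 7 mm of its middle along x, its hexagon at any angle: feel or look. One of slot_a and slot_b has the tight bolt with the driver, the other the loose bolt.
- slot_b (a point): The same for the foot's other slot (block frame +55, 95, 64 mm). Bolt heads: 21 mm across, 14 high on a 2 mm washer, with a hex socket 12.6 mm across flats, 9 mm deep, its edge bevelled 1.5 mm at 45 degrees. Where the slot is longer beside the head, a blade can drop past it to the slot floor (z = 36 mm in the block frame), 5 to 8 mm deeper than the socket floor.
- hex_driver: Driver standing upright in the tight bolt, 132 mm long, 300 g. Origin: centre of the blade tip; z runs up to the handle. Blade: steel hexagon 12 mm across flats (a flat faces +x), z = 0 to 70 mm, the last 2 mm tapering to 8 mm. Red handle: octagon 36 mm across flats (flats face +x, +y and every 45 degrees), z = 74 to 126 mm; grip it there from above, firmly.
- driver_tip (a point): Centre of the driver's tip (the driver's origin and axes). In a socket the blade has some 6 degrees of turning play each way and can lean a few degrees. Let go while held askew, it may tip out of the socket: stand it upright and push it right down first.
- loose_bolt (a joint): Turn of the loose bolt, rad: grows as it is screwed in (clockwise from above); starts at 0 to 0.45, stops hard at 5.0, where the head is home. Turning takes about 0.06 N m; it stays where it is left and sinks 2 mm a turn. At any value its hexagon's angle is unknown.
- candle_1: Bystander, loose: tea light, 38 mm across, 15 mm high. Origin at the centre of its underside. Leave it where it is.
- spare_bolt: Bystander, loose: spare bolt standing on its head, head 18 mm across, 54 mm high. Origin at the centre of its underside. Leave it where it is.
- kitchen_timer: Bystander, loose: white wind-up timer, 67 mm across, 52 mm high. Origin at the centre of its underside. Leave it where it is.

How it is judged:
On the way, in this order (a step that is already met when the one before it is completed fails the run):
1. the driver is drawn out of the tight bolt, its tip above the foot (z of driver_tip in the frame of butcher_block above 0.066 m), for 0.1 s.
2. the driver is seated in the loose bolt's socket and turns that bolt: the bolt has reached 1.6 rad (value of joint loose_bolt above 1.6 rad and (horizontal distance between driver_tip and slot_a below 0.011 m or horizontal distance between driver_tip and slot_b below 0.011 m) and z of driver_tip in the frame of butcher_block below 0.05 m and distance of driver_tip from where it was at the start of the episode above 0.05 m).
At the end, for the whole second after the job is handed in: The loose bolt is home (joint above 4.8 rad) and the driver stands released, at rest and upright within 8 degrees in that bolt's socket: tip within 11 mm (level) of the slot's middle, 40.5 to 46.5 mm above the block's underside, more than 50 mm from where it started (value of joint loose_bolt above 4.8 rad and (horizontal distance between driver_tip and slot_a below 0.011 m or horizontal distance between driver_tip and slot_b below 0.011 m) and distance of driver_tip from where it was at the start of the episode above 0.05 m and z of driver_tip in the frame of butcher_block between 0.0405 and 0.0465 m and angle between hex_driver's own z axis and vertical below 0.14 rad and linear speed of hex_driver below 0.02 m/s); the robot touches nothing.
It fails at once if a bystander on the worktop is shifted by more than 25 mm (distance of any of candle_1, spare_bolt, kitchen_timer from where it was at the start of the episode above 0.025 m).
It also fails if it takes over 64 s, if anything falls off the work surface, if the arm or the gripper's body presses on something with over 40 N, if the wrist force passes 120 N, or if a joint passes its speed limit or range.

## Working session

There is one attempt and no reset: what is moved stays moved. The work goes in short steps, Python scripts to look and compute and a shell command to move; the robot and the scene stay as the last step left them, time stands still between calls to the robot, and variables do not carry over. Pictures are saved under pics/ and viewed, at most 10 in all, crops included, and the job is handed in when it is done.

```bash
mkdir -p pics; ls
python3 - <<'E'
from bench import robot, viewer, telemetry
import cv2,numpy as np
for n in ("top","scene"):
    s=viewer.snapshot(n); cv2.imwrite(f"pics/{n}0.png",s["color"])
    print(n,s["fx"],s["fy"],s["cx"],s["cy"],np.round(s["extrinsics"],4).tolist())
o=telemetry.get_obs();print(o)
E
```

```text
bench.py
nudge.py
pics
top 393.67280825149965 393.67280825149965 322.0344276773542 200.403137709769 [[-0.0191, -0.9998, -0.0025, 0.0084], [-0.9963, 0.0192, -0.0835, 0.5831], [0.0835, 0.0009, -0.9965, 1.1871], [0.0, 0.0, 0.0, 1.0]]
scene 434.8581890505439 434.8581890505439 322.2918717190874 201.13662967485743 [[0.8551, -0.5183, 0.0128, -0.4638], [-0.3819, -0.6463, -0.6607, 0.2714], [0.3507, 0.5601, -0.7505, 0.9337], [0.0, 0.0, 0.0, 1.0]]
{'time': 0.1, 'joint_positions': array([-1.42111416e+00,  8.79359693e-02,  1.37207455e+00, -3.72593126e-06,
        1.68362674e+00, -1.03110989e-01]), 'qvel': array([-0.00169555, -0.00193328, -0.00405928, -0.00034588, -0.00033128,
        0.00012171]), 'joint_torque': array([ 1.93194464e-03, -3.41253304e+01, -3.03301656e+01,  7.19885551e-02,
        3.04621970e-02, -9.24843152e-05]), 'tool_pos': array([ 0.13747468, -0.53203295,  0.20440574]), 'ee_rot': array([-3.13955853e+00, -2.06764394e-04,  2.52792530e-01]), 'wrist_force': array([0.37811774, 0.20662444, 0.39939934]), 'wrist_torque': array([ 0.06780132, -0.01608356,  0.02878329]), 'finger_force': 0.0, 'width': 0.0938761206210134}
```

View pics/top0.png

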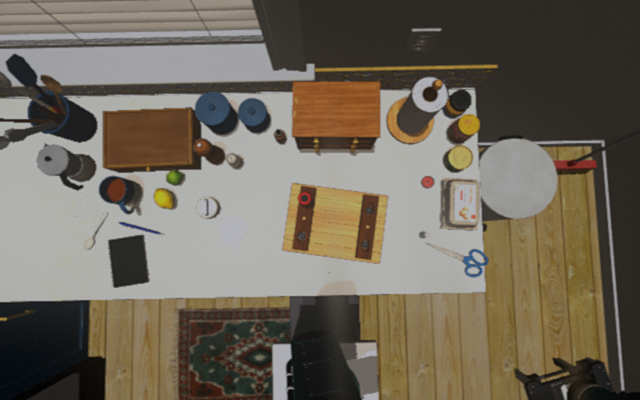

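View pics/scene0.png

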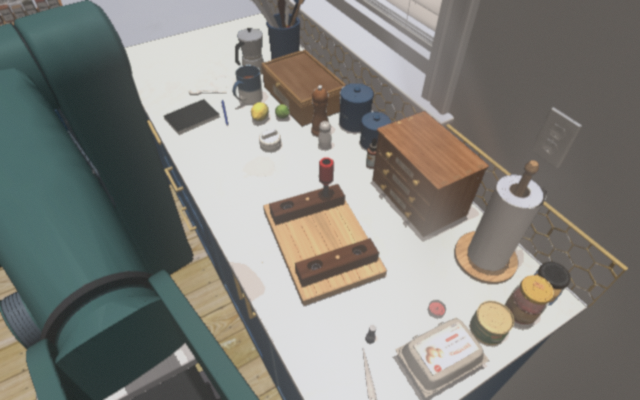

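Run:
```python
import cv2
a=cv2.imread("pics/top0.png")[175:275,270:400]
cv2.imwrite("pics/top_c.png",cv2.resize(a,None,fx=6,fy=6,interpolation=cv2.INTER_CUBIC))
```

```text
(no output)
```

View pics/top_c.png

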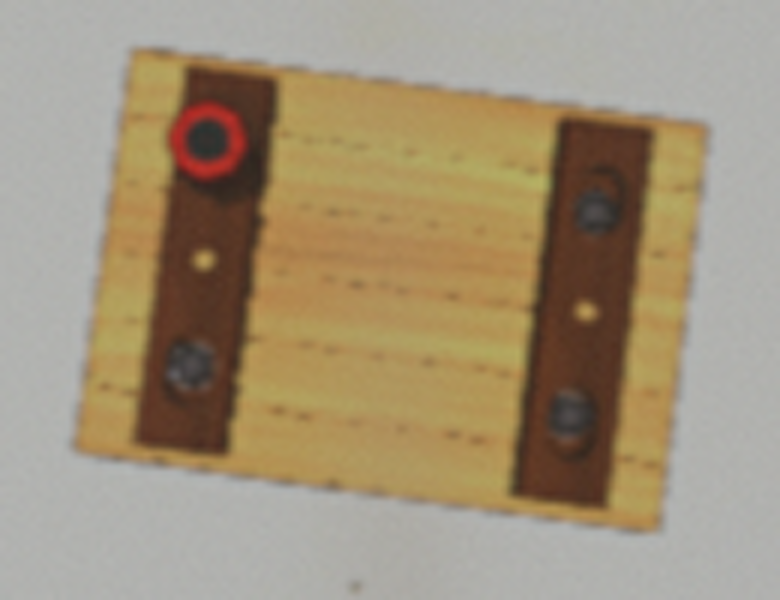

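```bash
cat > h.py <<'E'
import numpy as np,cv2
from scipy.optimize import least_squares
from bench import robot, viewer, telemetry
def proj(s,P):
    P=np.atleast_2d(P);E=s["extrinsics"];c=P@E[:3,:3].T+E[:3,3]
    return np.c_[s["fx"]*c[:,0]/c[:,2]+s["cx"],s["fy"]*c[:,1]/c[:,2]+s["cy"]]
def back(s,u,v,z):
    E=s["extrinsics"];R=E[:3,:3];o=-R.T@E[:3,3]
    d=R.T@np.array([(u-s["cx"])/s["fx"],(v-s["cy"])/s["fy"],1])
    return o+d*(z-o[2])/d[2]
def blk(p,Q):
    Q=np.atleast_2d(np.array(Q,float));c,s=np.cos(p[2]),np.sin(p[2])
    return np.c_[p[0]+c*Q[:,0]-s*Q[:,1],p[1]+s*Q[:,0]+c*Q[:,1],Q[:,2]]
E
python3 - <<'E'
from h import *
s=viewer.snapshot("top")
cr=lambda x,y:(270+(x+.5)/6-.5,175+(y+.5)/6-.5)
Q=[];U=[]
for q,u in [((105,150,28),(130,48)),((105,-150,28),(708,125)),((-105,-150,28),(660,532)),((-105,150,28),(75,452)),
 ((95,118,64),(186,68)),((95,72,64),(278,78)),((-95,118,64),(136,442)),((-95,72,64),(228,453)),
 ((95,-72,64),(560,120)),((95,-118,64),(655,130)),((-95,-118,64),(607,506)),((-95,-72,64),(512,495))]:
    Q.append(np.array(q)/1e3);U.append(cr(*u))
U=np.array(U)
r=least_squares(lambda p:(proj(s,blk(p,Q))-U).ravel(),[.45,0,0])
p=r.x;print(p,np.round(r.fun.reshape(-1,2),2).tolist())
print("slots",blk(p,[(-.055,.095,.064),(.055,.095,.064)]))
print("handle",back(s,*cr(207,141),.169),"bolt",back(s,*cr(190,364),.053))
E
```

```text
[ 0.51448282 -0.04134281 -0.15297593] [[0.01, -0.43], [0.4, -0.35], [0.1, 0.26], [-0.5, 0.26], [-0.15, -0.62], [-0.23, -0.25], [-0.72, 0.52], [-0.59, 0.79], [0.65, -0.85], [0.15, -0.47], [0.29, 0.65], [0.59, 0.38]]
slots [[0.47460121 0.06092868 0.064     ]
 [0.58331663 0.04416688 0.064     ]]
handle [0.57828954 0.04558981 0.169     ] bolt [0.47767122 0.06114267 0.053     ]
```

The manual's scale: shifts go in units of 20 mm and turns go in units of 0.2 rad. Converting my numbers, 0.0285 m is 1.425, -0.0224 m is -1.12.

```bash
python3 nudge.py '[0.094,1.425,-1.12,-0.225,0,0.094,1.425,-1.12,-0.225,0,0.094,1.425,-1.12,-0.225,0,0.094,1.425,-1.12,-0.225,0,0.094,1.425,-1.12,-0.225,0,0.094,1.425,-1.12,-0.225,0,0.094,1.425,-1.12,-0.225,0,0.094,1.425,-1.12,-0.225,0,0.094,1.425,-1.12,-0.225,0,0.094,1.425,-1.12,-0.225,0,0.094,1.425,-1.12,-0.225,0,0.094,1.425,-1.12,-0.225,0,0.094,1.425,-1.12,-0.225,0,0.094,1.425,-1.12,-0.225,0,0.094,1.425,-1.12,-0.225,0,0.094,1.425,-1.12,-0.225,0,0.094,1.425,-1.12,-0.225,0,0.094,1.425,-1.12,-0.225,0,0.094,1.425,-1.12,-0.225,0,0.094,1.425,-1.12,-0.225,0]'
python3 - <<'E'
from h import *
s=viewer.snapshot("wrist");cv2.imwrite("pics/w1.png",s["color"])
print(telemetry.get_obs()["joint_positions"])
p=[.51448,-.04134,-.15298]
print(proj(s,blk(p,[(-.055,.095,.052),(.055,.095,.064)])),proj(s,[[.578,.0456,.169]]),s["extrinsics"].round(3).tolist())
E
```

```text
time: 1.82
tool_pos: [0.578, 0.0455, 0.2952]
ee_rot: [3.142, 0.001, 0.253]
wrist_force: [-0.1, -0.5, 0.3]
width: 0.0943
finger_force: 0.0
[-0.01286942  0.16247622  1.11302795  0.00485493  1.86502595  1.3001665 ]
[[294.17375575 235.42538375]
 [324.03109531 168.54486644]] [[322.12205884 190.38101762]] [[0.251, -0.968, 0.0, -0.101], [-0.936, -0.242, 0.256, 0.502], [-0.248, -0.064, -0.967, 0.623], [0.0, 0.0, 0.0, 1.0]]
```

View pics/w1.png

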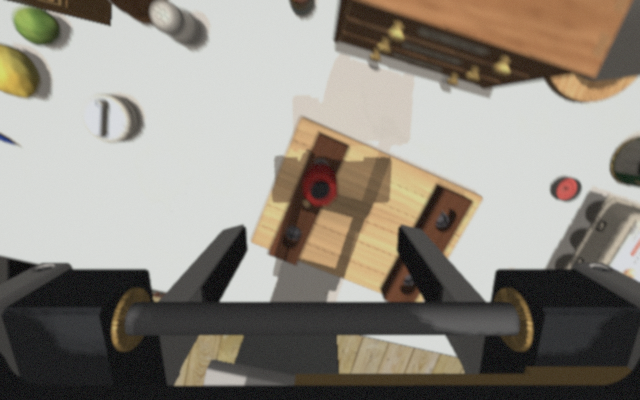

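Run:
```python
import cv2
a=cv2.imread("pics/w1.png")[155:255,260:360]
cv2.imwrite("pics/w1c.png",cv2.resize(a,None,fx=6,fy=6,interpolation=cv2.INTER_CUBIC))
```

```text
(no output)
```

View pics/w1c.png

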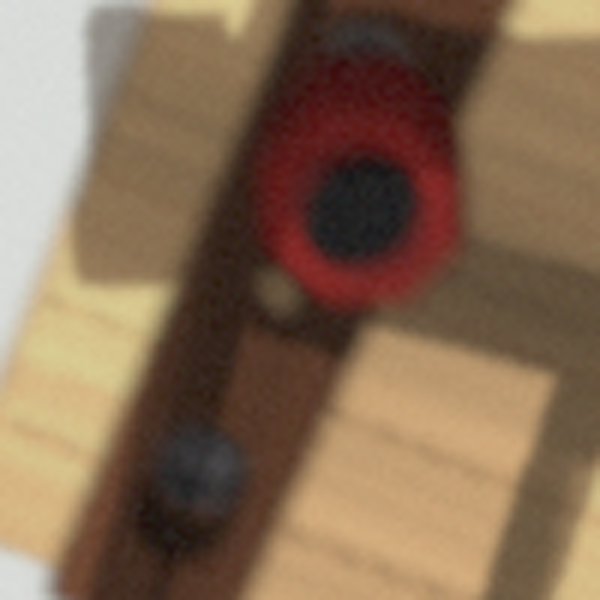

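```bash
cat > fit.py <<'E'
from h import *
import sys
K=8
def red(s): 
    c=s["color"].astype(float);return c[...,2]-.5*(c[...,0]+c[...,1])
def model(s,p,box,z0,z1):
    x,y,a=p[:3];t=a+np.pi/8+np.arange(8)*np.pi/4;r=.018/np.cos(np.pi/8)
    q=np.c_[x+r*np.cos(t),y+r*np.sin(t)]
    P=np.r_[np.c_[q,np.full(8,z0)],np.c_[q,np.full(8,z1)]]
    u=(proj(s,P)-[box[0],box[1]]+.5)*K-.5
    m=np.zeros(((box[3]-box[1])*K,(box[2]-box[0])*K),np.uint8)
    cv2.fillConvexPoly(m,cv2.convexHull(np.round(u*16).astype(np.int32)),255,cv2.LINE_AA,4)
    m=cv2.GaussianBlur(m.astype(np.float32),(0,0),K*p[3])
    return cv2.resize(m,(box[2]-box[0],box[3]-box[1]),interpolation=cv2.INTER_AREA)/255
def fit(name,x0,z0=.117,z1=.169,n=4,d=24):
    ss=[viewer.snapshot(name) for _ in range(n)];s=ss[0];R=np.mean([red(k) for k in ss],0)
    c=proj(s,[[x0[0],x0[1],(z0+z1)/2]])[0].astype(int);b=[c[0]-d,c[1]-d,c[0]+d,c[1]+d]
    I=R[b[1]:b[3],b[0]:b[2]];S=np.clip(I,0,60)/60
    for a in np.radians(np.arange(0,45,5)):
        f=lambda v:((model(s,[v[0],v[1],a,abs(v[2])+.3],b,z0,z1)-S)**2).sum()
        from scipy.optimize import minimize
        r=minimize(f,[x0[0],x0[1],1],method="Nelder-Mead",options=dict(initial_simplex=[[x0[0],x0[1],.7],[x0[0]+.003,x0[1],.7],[x0[0],x0[1]+.003,.7],[x0[0],x0[1],1.5]],maxiter=60))
        print(name,round(np.degrees(a)),r.x.round(4),round(r.fun,3))
if __name__=="__main__":
    fit("wrist",(.578,.047));fit("top",(.578,.047),d=14)
E
python3 fit.py
```

```text
wrist 0 [ 0.5806  0.0476 16.6903] 181.254
wrist 5 [ 0.5803  0.0479 16.6734] 181.202
wrist 10 [ 0.5806  0.0476 16.5725] 180.273
wrist 15 [ 0.5803  0.0476 16.4006] 179.868
wrist 20 [ 0.5806  0.0476 16.9962] 179.91
wrist 25 [ 0.5807  0.0474 16.515 ] 180.361
wrist 30 [ 0.5805  0.0471 16.785 ] 181.352
wrist 35 [ 0.5804  0.0474 17.0672] 181.118
wrist 40 [ 0.5805  0.0476 16.7948] 180.878
top 0 [0.5544 0.0449 8.6951] 39.808
top 5 [0.5546 0.0447 8.6116] 39.766
top 10 [0.5546 0.0444 8.6348] 39.746
top 15 [0.555  0.0447 8.6894] 39.756
top 20 [0.5551 0.0446 8.7015] 39.801
top 25 [0.5554 0.0445 8.7076] 39.794
top 30 [0.5551 0.0447 8.7298] 39.785
top 35 [0.5545 0.0447 8.7281] 39.787
top 40 [0.5546 0.0445 8.6448] 39.797
```

Run:
```python
from h import *
import fit
from scipy.optimize import minimize
ss=[viewer.snapshot("wrist") for _ in range(6)];s=ss[0]
C=np.mean([k["color"].astype(float) for k in ss],0)
for q in [(309,186),(331,197),(320,203),(320,170),(316,215),(302,205),(340,170),(345,200),(320,190)]: print(q,C[q[1],q[0]].round())
rt=(C[...,2]-1.0*C[...,1])/(C[...,2]+25)
S=np.clip((rt-.4)/.25,0,1)
np.save("/tmp/S.npy",S)
x0=(.5795,.047);c=proj(s,[[*x0,.143]])[0].astype(int);d=24;b=[c[0]-d,c[1]-d,c[0]+d,c[1]+d]
I=S[b[1]:b[3],b[0]:b[2]]
print((I[::3,::2]*9).astype(int))
tc=proj(s,[[.5785,.047,.169]])[0];yy,xx=np.mgrid[b[1]:b[3],b[0]:b[2]]
W=np.hypot(xx-tc[0],yy-tc[1])>11.5
for a in np.radians(np.arange(0,45,3)):
    f=lambda v:(W*(fit.model(s,[v[0],v[1],a,abs(v[2])+.2],b,.117,.169)-I)**2).sum()
    r=minimize(f,[0,0,0],method="Nelder-Mead",options=dict(initial_simplex=[[.5785,.046,1],[.5815,.046,1],[.5785,.049,1],[.5785,.046,2]],maxiter=60))
    print(round(np.degrees(a)),r.x.round(4),round(r.fun,3))
```

```text
(309, 186) [28. 29. 81.]
(331, 197) [ 38.  41. 130.]
(320, 203) [ 38.  42. 131.]
(320, 170) [23. 24. 69.]
(316, 215) [40. 54. 81.]
(302, 205) [38. 50. 67.]
(340, 170) [ 83. 112. 138.]
(345, 200) [ 60.  82. 100.]
(320, 190) [33. 32. 33.]
[[0 0 0 0 0 0 0 0 0 0 0 0 0 0 0 0 0 0 0 0 0 0 0 0]
 [0 0 0 0 0 0 0 0 0 0 0 0 0 0 0 0 0 0 0 0 0 0 0 0]
 [0 0 0 0 0 0 0 0 0 0 0 0 0 0 0 0 0 0 0 0 0 0 0 0]
 [0 0 0 0 0 0 0 0 0 0 1 2 1 2 3 2 1 0 0 0 0 0 0 0]
 [0 0 0 0 0 0 0 0 1 3 2 3 3 2 3 4 3 2 1 0 0 0 0 0]
 [0 0 0 0 0 0 0 2 3 3 4 4 4 4 3 4 4 2 3 2 0 0 0 0]
 [0 0 0 0 0 0 2 2 4 4 5 4 6 4 5 5 5 4 3 1 0 0 0 0]
 [0 0 0 0 0 2 4 4 5 5 6 5 5 5 5 5 5 5 4 3 1 0 0 0]
 [0 0 0 0 0 4 4 5 5 4 2 0 0 0 0 3 5 5 5 5 3 0 0 0]
 [0 0 0 0 1 5 5 5 3 0 0 0 0 0 0 0 0 4 6 5 5 0 0 0]
 [0 0 0 0 1 5 5 4 0 0 0 0 0 0 0 0 0 0 5 6 5 0 0 0]
 [0 0 0 0 2 5 5 4 0 0 0 0 0 0 0 0 0 0 4 6 5 0 0 0]
 [0 0 0 0 0 4 5 5 0 0 0 0 0 0 0 0 0 0 5 6 5 0 0 0]
 [0 0 0 0 0 4 5 6 4 0 0 0 0 0 0 0 0 4 6 6 4 0 0 0]
 [0 0 0 0 0 0 2 5 6 5 3 0 0 0 0 3 5 6 5 0 0 0 0 0]
 [0 0 0 0 0 0 0 0 3 6 6 5 6 6 6 6 6 4 0 0 0 0 0 0]]
0 [0.5676 0.0445 5.0527] 130.407
3 [0.5666 0.0443 5.1315] 130.697
6 [0.5658 0.044  5.3349] 130.227
9 [0.5659 0.044  5.2279] 129.455
12 [0.5659 0.0439 5.271 ] 128.923
15 [0.5659 0.0439 5.2734] 128.585
18 [0.566  0.0438 5.2727] 128.538
21 [0.5659 0.0437 5.275 ] 128.698
24 [0.5655 0.0436 5.4154] 129.081
27 [0.5676 0.044  5.1243] 131.154
30 [0.5682 0.0442 5.0137] 132.795
33 [0.5686 0.0445 5.0071] 133.51
36 [0.5687 0.0446 4.9602] 133.563
39 [0.5685 0.0447 4.9556] 132.947
42 [0.5681 0.0447 4.9801] 131.617
```

Run:
```python
from h import *
import fit
from scipy.optimize import minimize
s=viewer.snapshot("wrist")
rt=np.load("/tmp/S.npy")
ss=[viewer.snapshot("wrist") for _ in range(6)]
C=np.mean([k["color"].astype(float) for k in ss],0)
rt=(C[...,2]-C[...,1])/(C[...,2]+25);S=np.clip((rt-.24)/.16,0,1)
x0=(.5795,.047);c=proj(s,[[*x0,.143]])[0].astype(int);d=24;b=[c[0]-d,c[1]-d,c[0]+d,c[1]+d]
I=S[b[1]:b[3],b[0]:b[2]]
tc=proj(s,[[.5785,.047,.169]])[0];yy,xx=np.mgrid[b[1]:b[3],b[0]:b[2]]
W=np.hypot(xx-tc[0],yy-tc[1])>11.5
for z0 in (.117,.125):
 for a in np.radians(np.arange(0,45,3)):
    f=lambda v:(W*(fit.model(s,[v[0],v[1],a,abs(v[2])+.2],b,z0,.169)-I)**2).sum()
    r=minimize(f,[0,0,0],method="Nelder-Mead",options=dict(initial_simplex=[[.5785,.046,1],[.5815,.046,1],[.5785,.049,1],[.5785,.046,2]],maxiter=60))
    print(round(np.degrees(a)),r.x.round(4),round(r.fun,3))
```

```text
0 [0.5774 0.0467 0.773 ] 33.808
3 [0.5774 0.0467 0.6822] 30.45
6 [0.5772 0.0466 0.6128] 26.236
9 [0.5772 0.0466 0.4833] 21.089
12 [0.5773 0.0465 0.3854] 16.435
15 [ 0.5773  0.0465 -0.3327] 13.209
18 [0.5773 0.0465 0.3129] 12.54
21 [0.5773 0.0465 0.368 ] 14.65
24 [0.5775 0.0464 0.4297] 18.655
27 [0.5775 0.0464 0.5485] 23.341
30 [0.5775 0.0464 0.642 ] 27.299
33 [0.5775 0.0465 0.7246] 30.699
36 [0.5774 0.0466 0.7804] 33.179
39 [0.5774 0.0466 0.8071] 34.861
42 [0.5774 0.0467 0.8146] 35.574
0 [0.5779 0.0468 0.7732] 31.814
3 [0.5779 0.0468 0.6724] 28.236
6 [0.578  0.0467 0.5708] 23.809
9 [0.578  0.0467 0.4434] 18.889
12 [0.5779 0.0467 0.326 ] 14.04
15 [0.578  0.0467 0.2561] 10.454
18 [0.578  0.0467 0.2317] 9.392
21 [0.578  0.0466 0.286 ] 11.254
24 [0.578  0.0466 0.3916] 15.308
27 [0.5781 0.0465 0.523 ] 20.436
30 [0.578  0.0466 0.6228] 25.185
33 [0.578  0.0467 0.7192] 28.997
36 [0.578  0.0467 0.7757] 31.696
39 [0.578  0.0468 0.8211] 33.302
42 [0.578  0.0468 0.8371] 33.764
```

```bash
python3 - <<'E'
from h import *
s=viewer.snapshot("wrist")
b=back(s,292.9,233.2,.053);p=[.51448,-.04134,-.15298]
c,n=np.cos(p[2]),np.sin(p[2]);d=b[:2]-p[:2];print(b,c*d[0]+n*d[1],-n*d[0]+c*d[1])
E
python3 nudge.py '[0.09,0,0,0,-0.625,0.09,0,0,0,-0.625,0.09,0,0,0,-0.625,0.09,0,0,0,-0.625,0.09,0,0,0,-0.625,0.09,0,0,0,-0.625,0.09,0,0,0,-0.625,0.09,0,0,0,-0.625,0.09,0,0,0,-0.625,0.09,0,0,0,-0.625,0.09,0,0,0,-0.625,0.09,0,0,0,-0.625,0.09,0,0,0,-0.625,0.09,0,0,0,-0.625,0.09,0,0,0,-0.625,0.09,0,0,0,-0.625,0.09,0,0,0,-0.625,0.09,0,0,0,-0.625,0.09,0,0,0,-0.625,0.09,0,0,0,-0.625]'
python3 nudge.py '[0.08,0,0,0,-0.625,0.08,0,0,0,-0.625,0.08,0,0,0,-0.625,0.08,0,0,0,-0.625,0.08,0,0,0,-0.625,0.08,0,0,0,-0.345,0.08,0,0.05,1.5,0,0.08,0,0,1.5,0,0.08,0,0,1.5,0,0.08,0,0,1.5,0,0.08,0,0,1.5,0,0.08,0,0,0.8,0,0.08,0,0,0,0,0.08,0,0,0,0]'
```

```text
[0.47738576 0.06189361 0.053     ] -0.05239218176151397 0.09637541016901675
time: 4.63
tool_pos: [0.5774, 0.0438, 0.2954]
ee_rot: [-3.141, -0.0, 2.759]
wrist_force: [-0.3, 0.1, -0.5]
width: 0.09
finger_force: 0.0
time: 5.8
tool_pos: [0.5765, 0.0448, 0.1286]
ee_rot: [3.141, -0.002, -2.836]
wrist_force: [0.5, -0.6, 0.9]
width: 0.0798
finger_force: 0.0
```

In the tool's units: -0.002 m is -0.1, 0.0013 m is 0.065.

```bash
python3 nudge.py '[0.07,-0.1,0.065,0,0,0.05,0,0,0,0,0.03,0,0,0,0,0.03,0,0,0,0,0.02,0,0,0,0,0.02,0,0,0,0,0.02,0,0,0,0,0.02,0,0,0,0,0.02,0,0,0,0]'
```

```text
time: 6.55
tool_pos: [0.5787, 0.0465, 0.1297]
ee_rot: [-3.141, 0.0, -2.837]
wrist_force: [0.1, -1.2, 2.0]
width: 0.0357
finger_force: 30.0
```

In the tool's units: -0.015 m is -0.75, -0.01 m is -0.5.

```bash
python3 nudge.py '[0.02,0,0,-0.5,0,0.02,0,0,-0.5,0,0.02,0,0,-0.75,0,0.02,0,0,-0.75,0,0.02,0,0,0,0,0.02,0,0,0,0,0.02,0,0,0,0]'
python3 - <<'E'
from h import *
o=telemetry.get_obs();print(o["joint_positions"],o["wrist_force"],o["wrist_torque"],o["tool_pos"])
s=viewer.snapshot("wrist");cv2.imwrite("pics/w2.png",s["color"]);print(proj(s,[[.4775,.0617,.053]]))
E
```

```text
time: 7.13
tool_pos: [0.5781, 0.0467, 0.1789]
ee_rot: [3.141, -0.001, -2.836]
wrist_force: [-0.0, 0.2, -3.1]
width: 0.036
finger_force: 30.0
[-1.72354732e-02  1.61497349e-01  1.34082644e+00  3.23896667e-05
  1.64061543e+00 -1.89327022e+00] [-0.02747676  0.21404732 -3.05128835] [ 0.0535696  -0.11843926  0.02997385] [0.5781339  0.04665434 0.17885457]
[[368.46712061  97.50741015]]
```

View pics/w2.png

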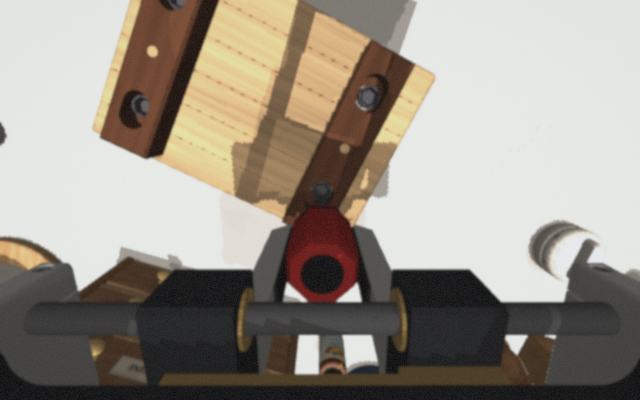

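Run:
```python
from h import *
ss=[viewer.snapshot("wrist") for _ in range(5)]
C=np.mean([k["color"].astype(float) for k in ss],0)
a=C[72:122,344:394];a=np.clip((a-15)*2,0,255).astype(np.uint8)
cv2.imwrite("pics/w2c.png",cv2.resize(a,None,fx=12,fy=12,interpolation=cv2.INTER_CUBIC))
s=ss[0]
```

```text
(no output)
```

View pics/w2c.png

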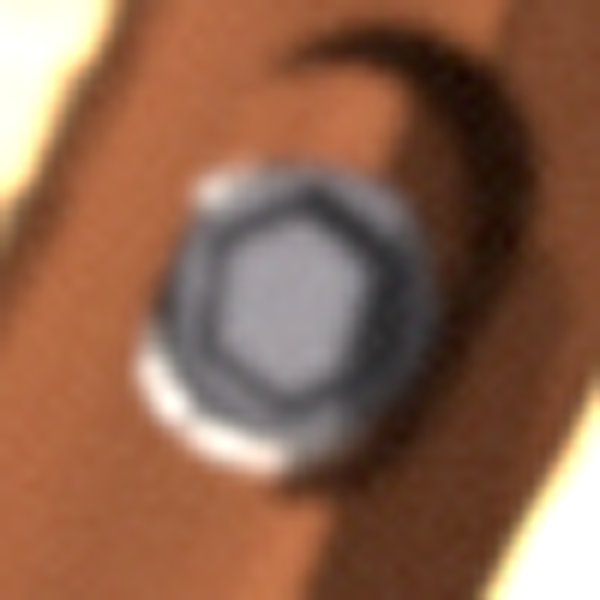

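Run:
```python
from h import *
s=viewer.snapshot("wrist")
g=lambda P,z:np.array([back(s,344+(x+.5)/12-.5,72+(y+.5)/12-.5,z) for x,y in P])
I=g([(300,212),(370,255),(355,360),(290,397),(215,350),(220,245)],.044)[:,:2]
O=g([(312,180),(385,250),(370,370),(288,415),(205,362),(205,232)],.053)[:,:2]
for A in (I,O):
    c=A.mean(0);d=A-c;t=np.degrees(np.arctan2(d[:,1],d[:,0]));print(c,np.hypot(*d.T).round(4),(t%60).round(1))
print(g([(303,298)],.053))
```

```text
[0.47627848 0.0619246 ] [0.007  0.0072 0.0069 0.0072 0.0071 0.0074] [14.2 18.6  8.1 18.6 18.1 10.5]
[0.47699676 0.0610019 ] [0.0091 0.008  0.008  0.0085 0.0082 0.0089] [10.9 16.6  7.9 16.4 20.8 11.5]
[[0.47650819 0.06156357 0.053     ]]
```

Run:
```python
from h import *
ss=[viewer.snapshot("wrist") for _ in range(5)]
C=np.mean([k["color"].astype(float) for k in ss],0)
a=C[165:215,296:346];a=np.clip((a-10)*2.6,0,255).astype(np.uint8)
cv2.imwrite("pics/w2d.png",cv2.resize(a,None,fx=12,fy=12,interpolation=cv2.INTER_CUBIC))
```

```text
(no output)
```

View pics/w2d.png

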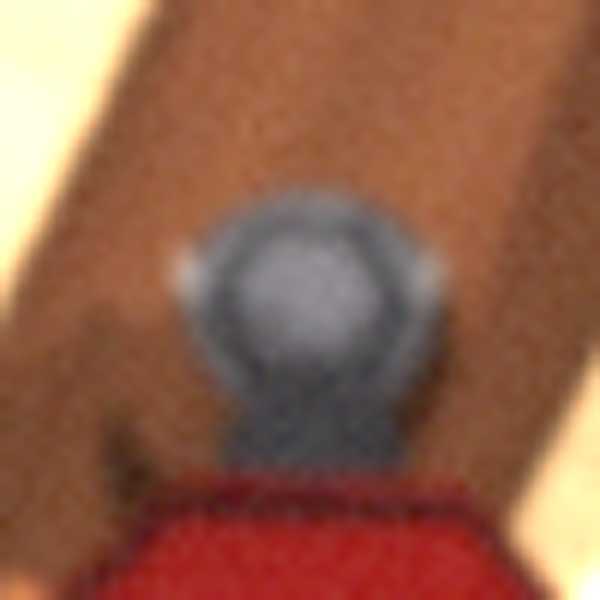

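In the tool's units: 0.0232 m is 1.16, 0.023 m is 1.15, -0.118 rad is -0.59.

```bash
python3 nudge.py '[0.02,1.15,0.56,0,0,0.02,1.15,0.56,0,0,0.02,1.15,0.555,0,0,0.02,1.16,0.555,0,0,0.02,0,0,0,-0.59,0.02,0,0,0,-0.59,0.02,0,0,0,-0.59,0.02,0,0,0,-0.58,0.02,0,0,0,0,0.02,0,0,0,0]'
```

```text
time: 8.57
tool_pos: [0.4773, 0.0614, 0.1797]
ee_rot: [-3.141, 0.0, -2.369]
wrist_force: [-0.3, 0.2, -2.0]
width: 0.0358
finger_force: 30.0
```

```bash
python3 nudge.py '[0.02,0,0,0.6,0,0.02,0,0,0.6,0,0.02,0,0,0.6,0,0.02,0,0,0.15,0,0.02,0,0,0.15,0,0.02,0,0,0.1,0,0.02,0,0,0,0,0.02,0,0,0,0]'
```

```text
time: 9.23
tool_pos: [0.4771, 0.0615, 0.1353]
ee_rot: [3.141, -0.0, -2.366]
wrist_force: [-1.0, 1.2, -3.5]
width: 0.036
finger_force: 30.0
```

In the tool's units: 0.002 m is 0.1, 0.001 m is 0.05.

```bash
python3 nudge.py '[0.02,0,0,0.1,0,0.02,0,0,0.1,0,0.02,0,0,0.05,0,0.02,0,0,0.05,0,0.02,0,0,0,0,0.02,0,0,0,0]'
```

```text
time: 9.73
tool_pos: [0.4775, 0.0616, 0.1308]
ee_rot: [-3.141, 0.001, -2.366]
wrist_force: [-2.8, 1.1, 6.5]
width: 0.0357
finger_force: 30.0
```

In the tool's units: 0.00004 m is 0.002, 0.12 rad is 0.6.

```bash
python3 nudge.py '[0.02,0,0,0.002,0.6,0.02,0,0,0.002,0.6,0.02,0,0,0.002,0.6,0.02,0,0,0.002,0.6,0.02,0,0,0.002,0.6,0.02,0,0,0.002,0.6,0.02,0,0,0.002,0.6,0.02,0,0,0.002,0.6,0.02,0,0,0.002,0.6,0.02,0,0,0.002,0.6,0.02,0,0,0.002,0.6,0.02,0,0,0.002,0.6,0.02,0,0,0.002,0.6,0.02,0,0,0.002,0.6,0.02,0,0,0.002,0.6,0.02,0,0,0.002,0.6,0.02,0,0,0,0]'; python3 -c "
from h import *
o=telemetry.get_obs();print(o['joint_positions'],o['wrist_force'],o['wrist_torque'],o['tool_pos'])"
```

```text
time: 11.15
tool_pos: [0.4775, 0.0612, 0.1303]
ee_rot: [3.141, 0.001, 1.993]
wrist_force: [-2.0, 0.4, 6.0]
width: 0.0354
finger_force: 30.0
[ 1.00980980e-02 -3.96470153e-02  1.64983383e+00 -7.78381168e-04
  1.53000465e+00 -4.11967729e-01] [-1.9768423   0.44503759  5.97499441] [0.00080165 0.64829894 0.03144559] [0.47754801 0.06115266 0.13030845]
```

In the tool's units: 0.00004 m is 0.002, 0.12 rad is 0.6.

```bash
python3 nudge.py '[0.02,0,0,0.002,0.6,0.02,0,0,0.002,0.6,0.02,0,0,0.002,0.6,0.02,0,0,0.002,0.6,0.02,0,0,0.002,0.6,0.02,0,0,0.002,0.6,0.02,0,0,0.002,0.6,0.02,0,0,0.002,0.6,0.02,0,0,0.002,0.6,0.02,0,0,0.002,0.6,0.02,0,0,0.002,0.6,0.02,0,0,0.002,0.6,0.02,0,0,0.002,0.6,0.02,0,0,0.002,0.6,0.02,0,0,0.002,0.6,0.02,0,0,0.002,0.6,0.02,0,0,0.002,0.6,0.02,0,0,0.002,0.6]'; python3 -c "
from h import *
o=telemetry.get_obs();print(o['joint_positions'],o['wrist_force'],o['wrist_torque'],o['tool_pos'])"
python3 nudge.py '[0.02,0,0,0.002,0.6,0.02,0,0,0.002,0.6,0.02,0,0,0.002,0.6,0.02,0,0,0.002,0.6,0.02,0,0,0.002,0.6,0.02,0,0,0.002,0.4]'; python3 -c "
from h import *
o=telemetry.get_obs();print(o['joint_positions'],o['wrist_force'],o['wrist_torque'],o['tool_pos'])"
```

```text
time: 12.65
tool_pos: [0.4772, 0.0614, 0.1296]
ee_rot: [3.141, -0.001, -0.169]
wrist_force: [-3.3, 1.4, 6.9]
width: 0.0365
finger_force: 30.0
[ 1.02173137e-02 -3.93694901e-02  1.65105402e+00 -2.32845027e-04
  1.52938356e+00  1.74986812e+00] [-3.32154938  1.42580337  6.91621848] [0.21871778 0.974522   0.10491812] [0.47717517 0.06139699 0.12957107]
time: 13.15
tool_pos: [0.4771, 0.0614, 0.1294]
ee_rot: [-3.141, -0.0, -0.848]
wrist_force: [-4.2, 1.2, 6.6]
width: 0.036
finger_force: 30.0
[ 1.02432925e-02 -3.92447493e-02  1.65136363e+00 -1.70126880e-04
  1.52904231e+00  2.42921755e+00] [-4.19428822  1.16594348  6.6073167 ] [0.31761625 0.97752053 0.07849401] [0.47714405 0.06143106 0.12935815]
```

In the tool's units: -0.0009 m is -0.045, 0.0005 m is 0.025.

```bash
python3 nudge.py '[0.02,-0.045,0.025,0,0,0.02,0,0,0,0,0.02,0,0,0,0]'; python3 -c "
from h import *
o=telemetry.get_obs();print(o['wrist_force'],o['wrist_torque'],o['tool_pos'])"
```

```text
time: 13.4
tool_pos: [0.4768, 0.0616, 0.1294]
ee_rot: [-3.14, -0.002, -0.843]
wrist_force: [-2.5, 0.0, 5.3]
width: 0.0362
finger_force: 30.0
[-2.46112717  0.0249429   5.25490275] [0.17287657 0.58541545 0.02940858] [0.47680181 0.06158759 0.12938104]
```

In the tool's units: -0.12 rad is -0.6.

```bash
python3 nudge.py '[0.045,0,0,0,0,0.055,0,0,0,0,0.07,0,0,0,0,0.07,0,0,0,0,0.07,0,0,0,-0.6,0.07,0,0,0,-0.6,0.07,0,0,0,-0.6,0.07,0,0,0,-0.6,0.07,0,0,0,-0.6,0.07,0,0,0,-0.6,0.07,0,0,0,-0.6,0.07,0,0,0,-0.6,0.07,0,0,0,-0.6,0.07,0,0,0,-0.6,0.07,0,0,0,-0.6,0.07,0,0,0,-0.6,0.07,0,0,0,-0.6,0.07,0,0,0,-0.05,0.07,0,0,0,0]'
python3 - <<'E'
from h import *
s=viewer.snapshot("wrist");t=viewer.snapshot("scene")
a=np.hstack([cv2.resize(s["color"],(400,250)),cv2.resize(t["color"][120:320,200:440],(400,333))[:250]])
cv2.imwrite("pics/r1.png",a)
E
```

```text
time: 14.98
tool_pos: [0.4762, 0.0617, 0.1276]
ee_rot: [-3.142, 0.0, 0.724]
wrist_force: [0.1, -1.0, -0.9]
width: 0.07
finger_force: 0.0
```

View pics/r1.png

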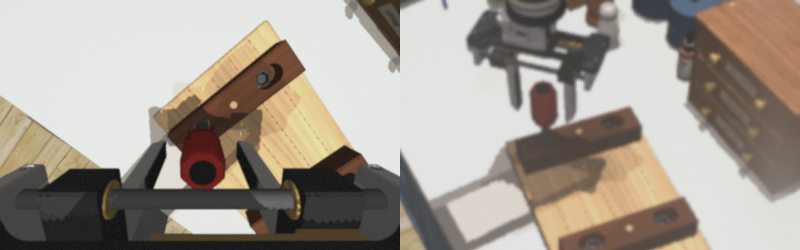

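```bash
python3 nudge.py '[0.05,0,0,0,0,0.03,0,0,0,0,0.02,0,0,0,0,0.02,0,0,0,0,0.02,0,0,0,0,0.02,0,0,0,0,0.02,0,0,0,0,0.02,0,0,0,0]'
cat > o.py <<'E'
from h import *
o=telemetry.get_obs();print(o['joint_positions'][5],o['wrist_force'],o['wrist_torque'],o['tool_pos'],o['ee_rot'][2])
E
python3 o.py; python3 nudge.py '[0.02,0,0,0,0.5,0.02,0,0,0,0.5,0.02,0,0,0,0.5]'; python3 o.py
```

```text
time: 15.75
tool_pos: [0.4765, 0.0616, 0.1279]
ee_rot: [3.141, -0.0, 0.727]
wrist_force: [1.4, -1.3, 0.5]
width: 0.0363
finger_force: 30.0
0.8549357147906835 [ 1.38559657 -1.25284304  0.51779804] [-0.17046198 -0.14220944  0.02654595] [0.47650118 0.06155693 0.12793077] 0.7266284447385567
time: 16.0
tool_pos: [0.4765, 0.0617, 0.1279]
ee_rot: [3.141, -0.0, 0.422]
wrist_force: [0.4, -1.5, -0.8]
width: 0.036
finger_force: 30.0
1.15959102756377 [ 0.42125933 -1.46006455 -0.77537382] [-0.16191184 -0.17757304  0.11026498] [0.47650127 0.06165201 0.12788287] 0.42207815865741005
```

```bash
for i in 1 2 ; do python3 nudge.py '[0.02,0,0,0,0.4]' >/dev/null; python3 o.py; done; python3 nudge.py '[0.02,0,0,0,0.4,0.02,0,0,0,0.4]' >/dev/null; python3 o.py
```

```text
1.2392032003044307 [-0.00561408 -0.64068916 -0.23573939] [-0.07320538 -0.1917195   0.19950877] [0.47647003 0.06166705 0.12785035] 0.342469222350533
1.3185594347952307 [ 0.53690516  0.12753919 -0.87905104] [-0.11926257 -0.17516146  0.15442885] [0.47650538 0.06171154 0.12788037] 0.2631159298434058
1.478572077670575 [ 0.72213305 -0.68272199 -1.46300751] [-0.14895257 -0.1832083   0.13024202] [0.47650215 0.06175042 0.12787873] 0.10310341614364216
```

```bash
for i in 1 2 3; do python3 nudge.py '[0.02,0,0,0,0.5,0.02,0,0,0,0.5]' |grep -E "width"; python3 o.py; done
```

```text
width: 0.036
1.6797063521210625 [ 0.1834321  -0.54636419 -0.55110255] [ 0.02261673 -0.19280199  0.03928618] [0.47654644 0.0618336  0.12787229] -0.0980027023457184
width: 0.0359
1.8798370574875585 [-0.34201709  0.32787629 -0.47112204] [ 0.06305042 -0.08669523  0.03126858] [0.47649616 0.06187004 0.12787336] -0.29816113937450583
width: 0.0359
2.079853729015164 [ 1.1362983   0.98989683 -1.81659382] [ 0.12838773 -0.29120816  0.0271082 ] [0.4766591  0.06193585 0.12790312] -0.4981547912291433
```

```bash
python3 nudge.py '[0.02,0,0,0.05,0,0.02,0,0,0.05,0,0.02,0,0,0,0]'|grep width; python3 o.py; python3 nudge.py '[0.02,0,0,0,0.5,0.02,0,0,0,0.5]'|grep width; python3 o.py;python3 nudge.py '[0.02,0,0,0,0.4]'|grep width; python3 o.py
```

```text
width: 0.0361
2.072041897797794 [-0.35454464  0.90644014  5.44520754] [0.09107662 0.34694731 0.00188075] [0.47679805 0.06187749 0.12765733] -0.4902913798928412
width: 0.0354
2.2763226061949915 [-1.59658945 -0.35868785  4.98117516] [0.13531287 0.27606724 0.12336203] [0.47686117 0.06193077 0.12762774] -0.6945225013330585
width: 0.0358
2.356154177600398 [-1.67755898  0.47788095  6.00908898] [0.11916731 0.28505211 0.12831741] [0.47689164 0.06194011 0.12761015] -0.7743329533272945
```

The manual's scale: shifts go in units of 20 mm and turns go in units of 0.2 rad. Converting my numbers, -0.001 m is -0.05, -0.12 rad is -0.6.

```bash
python3 nudge.py '[0.045,0,0,0,0,0.055,0,0,0,0,0.07,0,0,0,0,0.09,0,0,-0.05,0,0.09,0,0,-0.05,0,0.09,0,0,0,-0.6,0.09,0,0,0,-0.6,0.09,0,0,0,-0.6,0.09,0,0,0,-0.6,0.09,0,0,0,-0.6,0.09,0,0,0,-0.6,0.09,0,0,0,-0.6,0.09,0,0,0,-0.6,0.09,0,0,0,-0.6,0.09,0,0,0,-0.6,0.09,0,0,0,-0.6,0.09,0,0,0,-0.6,0.09,0,0,0,0]'; python3 o.py
cat > hf.py <<'E'
from h import *
import fit
from scipy.optimize import minimize
ss=[viewer.snapshot("wrist") for _ in range(5)];s=ss[0]
C=np.mean([k["color"].astype(float) for k in ss],0)
rt=(C[...,2]-C[...,1])/(C[...,2]+25);S=np.clip((rt-.24)/.16,0,1)
m=(S>.5).astype(np.uint8);n,l,st,ce=cv2.connectedComponentsWithStats(m);i=1+np.argmax(st[1:,4]);print(st[i],ce[i])
d=8;b=[st[i][0]-d,st[i][1]-d,st[i][0]+st[i][2]+d,st[i][1]+st[i][3]+d]
I=S[b[1]:b[3],b[0]:b[2]];F=np.clip(I,0,1)
# fill the dark cap
M=(I>.5).astype(np.uint8);cs,_=cv2.findContours(M,cv2.RETR_EXTERNAL,cv2.CHAIN_APPROX_NONE)
c=max(cs,key=cv2.contourArea);f0=np.zeros_like(M);cv2.drawContours(f0,[c],-1,1,-1)
hole=cv2.erode(f0,np.ones((7,7)));F=np.where(hole>0,1,F)
res=[]
for a in np.radians(np.arange(0,45,3)):
    f=lambda v:((fit.model(s,[v[0],v[1],a,.4],b,.117+v[2],.169+v[2])-F)**2).sum()
    r=minimize(f,[0,0,0],method="Nelder-Mead",options=dict(initial_simplex=[[.4768,.0615,0],[.4798,.0615,0],[.4768,.0645,0],[.4768,.0615,.004]],maxiter=80))
    res.append((r.fun,round(np.degrees(a)),r.x.round(4)))
for k in sorted(res,key=lambda k:k[0])[:5]: print(k)
E
python3 hf.py
```

```text
time: 18.83
tool_pos: [0.4762, 0.0618, 0.1277]
ee_rot: [-3.141, 0.0, 0.669]
wrist_force: [-0.5, 0.4, -0.5]
width: 0.0899
finger_force: 0.0
0.9121984905468157 [-0.53864034  0.40604009 -0.54373828] [-0.00802586 -0.12484726 -0.04710725] [0.47617467 0.06178261 0.12769526] 0.6694907571807867
[ 287  205   72   97 4274] [322.27515208 249.47987833]
(np.float64(94.35799943313074), 0, array([ 0.4742,  0.0604, -0.0052]))
(np.float64(98.90088177632589), 42, array([ 0.4741,  0.0605, -0.0052]))
(np.float64(101.64004583308565), 3, array([ 0.4745,  0.0606, -0.0048]))
(np.float64(116.29633364254187), 39, array([ 0.4741,  0.0606, -0.0051]))
(np.float64(118.13627541111381), 6, array([ 0.4749,  0.0608, -0.0043]))
```

In the tool's units: 0.001 m is 0.05, -0.11 rad is -0.55.

```bash
python3 nudge.py '[0.08,0,0,0,-0.55,0.05,0,0,0,0,0.03,0,0,0,0,0.02,0,0,0,0,0.02,0,0,0,0,0.02,0,0,0,0,0.02,0,0,0,0,0.02,0,0,0,0,0.02,0,0,0.05,0,0.02,0,0,0.05,0]'|grep width; python3 o.py; for i in 1 2 3 4 5 6; do python3 nudge.py '[0.02,0,0,0,0.3]'|grep width; python3 o.py; done
```

```text
width: 0.036
0.8050812678783873 [-1.80071768  0.55190225  8.73281549] [-0.07269472  0.46212442  0.01259334] [0.47682541 0.06169443 0.12731556] 0.7766167839047471
width: 0.0361
0.8656866072123978 [-0.94586289 -0.1173239   4.99177498] [-0.07902832  0.29928772  0.2036118 ] [0.47675866 0.06170989 0.12739371] 0.7160397582519669
width: 0.0355
0.927570880097252 [-0.8263225  -0.29220475  5.49848897] [-0.10874083  0.37326193  0.06696464] [0.476767   0.06172609 0.12739876] 0.6541659520445553
width: 0.0358
0.987718990964684 [-1.1155941  -0.07671597  5.31976077] [-0.08055401  0.3095558   0.08571113] [0.47677899 0.06173006 0.1274032 ] 0.5940140512699876
width: 0.0358
1.0477855075605937 [-1.52337553 -0.55786057  6.06510557] [-0.09607454  0.36598049  0.06448714] [0.47676475 0.06171416 0.12738525] 0.5339097148856984
width: 0.0359
1.1078331196340943 [-1.01405147  0.04194687  5.40531124] [-0.01540715  0.34602695  0.04735703] [0.47679057 0.06172008 0.12742608] 0.47387787888090105
width: 0.0363
1.1678772607677999 [-0.73816733 -0.60959685  7.22366935] [-0.0797002   0.33378934  0.01693146] [0.47678301 0.06176553 0.12741628] 0.4138751019608222
```

```bash
python3 hf.py; python3 nudge.py '[0.045,0,0,0,0,0.055,0,0,0,0,0.07,0,0,0,0,0.09,0,0,-0.05,0,0.09,0,0,-0.05,0,0.09,0,0,0,0]'|grep width; python3 hf.py
```

```text
[ 285  206   74   96 4453] [321.78127105 250.129351  ]
(np.float64(50.29850216931182), 24, array([ 0.4759,  0.0621, -0.002 ]))
(np.float64(56.54863722366413), 27, array([ 0.476,  0.062, -0.002]))
(np.float64(66.86407692459098), 21, array([ 0.4759,  0.0621, -0.002 ]))
(np.float64(84.09248833228975), 30, array([ 0.476 ,  0.0619, -0.002 ]))
(np.float64(98.38204318751113), 18, array([ 0.4759,  0.0622, -0.002 ]))
width: 0.0725
[ 287  205   71   97 4310] [322.14709977 249.42923434]
(np.float64(80.82209372874503), 24, array([ 0.4739,  0.0611, -0.0049]))
(np.float64(82.4898235512574), 27, array([ 0.4742,  0.0612, -0.0045]))
(np.float64(98.58994189358341), 21, array([ 0.4741,  0.0613, -0.0046]))
(np.float64(100.82812233435078), 30, array([ 0.4744,  0.0612, -0.0043]))
(np.float64(125.4748178773659), 18, array([ 0.4742,  0.0614, -0.0043]))
```

```bash
python3 nudge.py '[0.09,0,0,-1,0,0.09,0,0,-1.5,0,0.09,0,0,-1.5,0,0.09,0,0,-1.5,0,0.09,-1.5,0,-1,0,0.09,-1.5,0,0,0,0.09,-1.5,0,0,0,0.09,0,0,0,0]'
cat > sf.py <<'E'
from h import *
import fit
from scipy.optimize import minimize
def filled(C):
    C=C.astype(float);rt=(C[...,2]-C[...,1])/(C[...,2]+25);return np.clip((rt-.24)/.16,0,1)
def sil(s,C,x0,z):
    S=filled(C);c=proj(s,[[*x0,z+.1]])[0].astype(int);d=22;b=[c[0]-d,c[1]-d,c[0]+d,c[1]+d]
    I=S[b[1]:b[3],b[0]:b[2]];M=(I>.5).astype(np.uint8);cs,_=cv2.findContours(M,cv2.RETR_EXTERNAL,cv2.CHAIN_APPROX_NONE)
    q=max(cs,key=cv2.contourArea);f=np.zeros_like(M);cv2.drawContours(f,[q],-1,1,-1)
    return b,np.where(f>0,np.where(cv2.erode(f,np.ones((3,3)))>0,1,I),0)
def run(pairs,x0,tag):
    D=[(s,)+sil(s,C,x0,.043) for s,C in pairs]
    best=[]
    for a in np.radians(np.arange(0,45,7.5)):
        def f(v):
            e=0
            for s,b,F in D: e+=((fit.model(s,[v[0],v[1],a,.6],b,.074+v[2],.126+v[2])-F)**2).sum()
            return e
        r=minimize(f,[0,0,0],method="Nelder-Mead",options=dict(initial_simplex=[[*x0,.043],[x0[0]+.004,x0[1],.043],[x0[0],x0[1]+.004,.043],[*x0,.049]],maxiter=100))
        best.append((round(r.fun,2),round(np.degrees(a),1),r.x.round(4)))
    best.sort(key=lambda k:k[0]);print(tag,best[:2])
if __name__=="__main__":
    t,s=viewer.snapshot("top"),viewer.snapshot("scene")
    run([(t,cv2.imread("pics/top0.png")),(s,cv2.imread("pics/scene0.png"))],(.578,.0466),"start")
    run([(s,cv2.imread("pics/scene0.png"))],(.578,.0466),"start scene")
    run([(s,s["color"])],(.4768,.0615),"now scene")
    try: run([(t,t["color"]),(s,s["color"])],(.4768,.0615),"now")
    except Exception as e: print(e)
    w=viewer.snapshot("wrist");print(telemetry.get_obs()["tool_pos"],proj(w,[[.4768,.0615,.053],[.4768,.0615,.169]]))
    c=lambda im,u,k:cv2.resize(im[int(u[1])-25:int(u[1])+25,int(u[0])-33:int(u[0])+33],(396,300),interpolation=cv2.INTER_CUBIC)
    u=proj(s,[[.4768,.0615,.11]])[0];v=proj(w,[[.4768,.0615,.13]])[0]
    cv2.imwrite("pics/z.png",np.hstack([c(s["color"],u,0),cv2.resize(w["color"],(480,300))]))
E
python3 sf.py
```

```text
time: 22.08
tool_pos: [0.3912, 0.0242, 0.2592]
ee_rot: [3.14, -0.001, 0.415]
wrist_force: [0.5, 1.0, -0.7]
width: 0.0899
finger_force: 0.0
start [(np.float64(240.23), np.float64(15.0), array([0.5803, 0.0461, 0.0448])), (np.float64(243.3), np.float64(7.5), array([0.5804, 0.0461, 0.0446]))]
start scene [(np.float64(31.51), np.float64(37.5), array([ 1.0418,  0.7735, -0.7523])), (np.float64(31.68), np.float64(30.0), array([ 1.0498,  0.7867, -0.7673]))]
now scene [(np.float64(38.27), np.float64(37.5), array([ 1.4368,  2.0228, -2.1184])), (np.float64(42.96), np.float64(15.0), array([ 1.5597,  2.4674, -2.5958]))]
now [(np.float64(301.5), np.float64(22.5), array([0.4767, 0.0619, 0.0437])), (np.float64(305.79), np.float64(15.0), array([0.4767, 0.0619, 0.0437]))]
[0.39429002 0.02537736 0.25797594] [[322.29853076 101.41490698]
 [322.70583031  94.802339  ]]
```

In the tool's units: 0.03 m is 1.5, -0.12 rad is -0.6.

```bash
python3 nudge.py '[0.09,1.5,0,0,-0.6,0.09,0,0,0,0.6,0.09,1.5,0,0,0,0.09,1.5,0,0,0,0.09,0,0,0,-0.6,0.09,0,0,0,-0.6,0.09,0,0,0,-0.6,0.09,0,0,0,-0.6,0.09,0,0,0,-0.6,0.09,0,0,0,-0.6,0.09,0,0,0,-0.6,0.09,0,0,0,-0.6,0.09,0,0,0,-0.6,0.09,0,0,0,-0.6,0.09,0,0,0,-0.6,0.09,0,0,0,-0.6,0.09,0,0,0,-0.6,0.09,0,0,0,-0.055,0.09,0,0,0,0]'; python3 o.py
```

```text
time: 23.82
tool_pos: [0.4769, 0.0622, 0.257]
ee_rot: [-3.14, -0.001, 1.986]
wrist_force: [-0.2, -0.2, -0.3]
width: 0.0901
finger_force: 0.0
-0.40348271091227755 [-0.17269596 -0.20889637 -0.29086795] [-0.04251628 -0.15385445  0.04789051] [0.47692675 0.0622108  0.25700352] 1.9860109957676566
```

```bash
cat > o2.py <<'E'
from h import *
T=[];W=[];F=[]
for i in range(3):
    o=telemetry.get_obs();T.append(o['wrist_torque'][2]);W.append(o['width']);F.append(o['wrist_force'][2])
    if i<2: viewer.snapshot("wrist")
print(round(o['joint_positions'][5],3),"yaw",round(np.degrees(o['ee_rot'][2]),1),"Tz",np.round(T,3),"w",np.round(W,4),"Fz",np.round(F,1),"z",round(o['tool_pos'][2],4))
E
python3 nudge.py '[0.09,0,0,1.5,0,0.09,0,0,1.5,0,0.09,0,0,1.5,0,0.08,0,0,1.5,0,0.06,0,0,0.45,0,0.04,0,0,0,0,0.02,0,0,0,0,0.02,0,0,0,0,0.02,0,0,0,0,0.02,0,0,0,0,0.02,0,0,0,0,0.02,0,0,0,0]'|grep -E "time|width"; python3 o2.py; python3 nudge.py '[0.02,0,0,0.05,0,0.02,0,0,0.05,0,0.02,0,0,0,0]'|grep width; python3 o2.py
for i in 1 2 3 4 5 6 7 8; do python3 nudge.py '[0.02,0,0,0,0.5]' >/dev/null; python3 o2.py; done
```

```text
time: 24.82
width: 0.0359
-0.406 yaw 113.9 Tz [-0.042 -0.084 -0.061] w [0.0359 0.0357 0.036 ] Fz [2.8 2.2 3. ] z 0.1299
width: 0.0358
-0.406 yaw 113.9 Tz [-0.006 -0.04  -0.064] w [0.0358 0.0358 0.0357] Fz [10.2 10.8 10.4] z 0.1296
-0.304 yaw 108.1 Tz [-0.008 -0.024 -0.005] w [0.036  0.0361 0.0359] Fz [9.8 9.9 9.6] z 0.1296
-0.204 yaw 102.3 Tz [ 0.046  0.031 -0.004] w [0.0361 0.0358 0.0359] Fz [9.7 9.6 9.3] z 0.1296
-0.104 yaw 96.6 Tz [ 0.027 -0.004 -0.011] w [0.0358 0.0361 0.0359] Fz [ 9.9 10.2 10.2] z 0.1296
-0.004 yaw 90.9 Tz [ 0.072 -0.002 -0.002] w [0.0358 0.0357 0.0355] Fz [ 9.4 10.6 10.2] z 0.1296
0.096 yaw 85.1 Tz [0.107 0.076 0.085] w [0.0358 0.0359 0.0359] Fz [10.5  9.7 10.9] z 0.1296
0.196 yaw 79.4 Tz [0.148 0.13  0.055] w [0.0358 0.0358 0.0359] Fz [10.4 10.1  9.9] z 0.1296
0.296 yaw 73.7 Tz [ 0.105 -0.009  0.019] w [0.0358 0.0358 0.0358] Fz [9.5 9.8 9.9] z 0.1296
0.396 yaw 68.0 Tz [0.108 0.026 0.021] w [0.0355 0.0358 0.0361] Fz [ 9.6  9.5 10.1] z 0.1296
```

```bash
for i in 1 2 3; do python3 nudge.py '[0.02,0,0,0,0.5]' >/dev/null; python3 o2.py; done; python3 o.py
```

```text
0.496 yaw 62.2 Tz [ 0.08  -0.015 -0.003] w [0.0364 0.0361 0.036 ] Fz [10.4 10.   9.3] z 0.1296
0.596 yaw 56.5 Tz [ 0.063 -0.014 -0.065] w [0.036  0.0361 0.0359] Fz [10.3 10.  10.8] z 0.1296
0.696 yaw 50.8 Tz [ 0.013 -0.029 -0.009] w [0.0357 0.0363 0.0357] Fz [ 9.8 10.8 10.7] z 0.1296
0.6957631670748746 [-1.43811648  0.73221377 10.69788793] [-0.05246847  0.46175046 -0.00924098] [0.47723617 0.06172969 0.1296312 ] 0.8859312091782019
```

```bash
python3 nudge.py '[0.02,-0.02,-0.025,0,0,0.02,0,0,0,0,0.042,0,0,0,0,0.05,0,0,0,0,0.07,0,0,0,0,0.09,0,0,0,0,0.09,0,0,0,0,0.09,0,0,-1,0,0.09,0,0,-1.5,0,0.09,0,0,-1.5,0,0.09,0,0,-1.5,0,0.09,-1.5,0,-1,0,0.09,-1.5,0,0,0,0.09,-1.5,0,0,0,0.09,0,0,0,0,0.09,0,0,0,0]' ; python3 sf.py | grep -E "^(now|start) \["
```

```text
time: 28.62
tool_pos: [0.4185, -0.0086, 0.257]
ee_rot: [3.141, -0.001, 0.885]
wrist_force: [-0.2, -0.4, 0.2]
width: 0.0899
finger_force: 0.0
start [(np.float64(240.23), np.float64(15.0), array([0.5803, 0.0461, 0.0448])), (np.float64(243.3), np.float64(7.5), array([0.5804, 0.0461, 0.0446]))]
now [(np.float64(285.92), np.float64(22.5), array([0.4769, 0.0618, 0.0451])), (np.float64(288.87), np.float64(15.0), array([0.4769, 0.0618, 0.0447]))]
```

View pics/z.png

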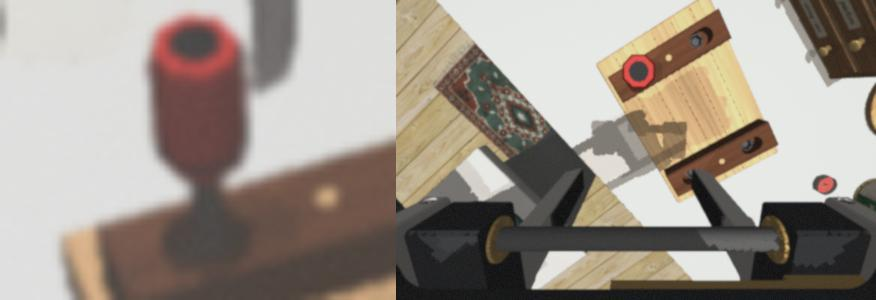

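```bash
python3 hf.py
```

```text
[ 301   73   46   46 1198] [323.98831386  96.06093489]
(np.float64(114.78622057501022), 6, array([ 0.4763,  0.0613, -0.0011]))
(np.float64(116.10981803220531), 3, array([ 0.4762,  0.0614, -0.001 ]))
(np.float64(119.28389189809286), 9, array([ 0.4763,  0.0614, -0.001 ]))
(np.float64(122.29547588694433), 0, array([ 0.4762,  0.0614, -0.0005]))
(np.float64(126.85913479710096), 12, array([ 0.4762,  0.0613, -0.0005]))
```

```bash
python3 nudge.py '[0.09,1.5,0,0,0,0.09,1.5,0,0,0,0.09,1.5,0,0,0,0.09,0,0,1.5,0,0.09,0,0,1.5,0,0.09,0,0,1.5,0,0.08,0,0,1.5,0,0.06,0,0,0.45,0,0.04,0,0,0,0,0.02,0,0,0,0,0.02,0,0,0,0,0.02,0,0,0,0,0.02,0,0,0,0,0.02,0,0,0,0,0.02,0,0,0.05,0,0.02,0,0,0.05,0]'|grep -E "time|width"; python3 o2.py
for i in 1 2 3 4 5 ; do python3 nudge.py '[0.02,0,0,0,0.3]' >/dev/null; python3 o2.py; done
```

```text
time: 30.35
width: 0.0359
0.694 yaw 50.9 Tz [-0.011 -0.065  0.011] w [0.0359 0.0357 0.0358] Fz [11.1  7.   8. ] z 0.1284
0.755 yaw 47.4 Tz [ 0.019 -0.025 -0.013] w [0.0361 0.0358 0.0358] Fz [8.5 7.3 6.9] z 0.1284
0.815 yaw 43.9 Tz [-0.023  0.064 -0.007] w [0.0359 0.0354 0.036 ] Fz [8.5 7.6 8.1] z 0.1284
0.875 yaw 40.5 Tz [0.008 0.034 0.027] w [0.0358 0.0359 0.0359] Fz [7.6 7.3 8.8] z 0.1284
0.935 yaw 37.1 Tz [-0.01   0.011  0.031] w [0.0357 0.0358 0.0358] Fz [7.8 6.6 7.1] z 0.1284
0.995 yaw 33.6 Tz [0.025 0.041 0.008] w [0.0359 0.0357 0.0357] Fz [8.1 7.6 6.9] z 0.1284
```

```bash
for i in 1 2 3; do python3 nudge.py '[0.02,0,0,0,0.25]' >/dev/null; python3 o2.py; done
```

```text
1.045 yaw 30.8 Tz [0.09  0.042 0.053] w [0.0362 0.0359 0.0357] Fz [7.6 7.4 7.9] z 0.1284
1.095 yaw 27.9 Tz [0.094 0.064 0.02 ] w [0.0358 0.0359 0.0357] Fz [7.3 8.  8.5] z 0.1284
1.145 yaw 25.0 Tz [0.125 0.079 0.112] w [0.0359 0.0355 0.0357] Fz [7.9 7.5 8. ] z 0.1284
```

In the tool's units: 0.05 rad is 0.25.

```bash
python3 nudge.py '[0.02,0,0,0,0.25]' >/dev/null; python3 o2.py; python3 o.py
```

```text
1.195 yaw 22.2 Tz [0.176 0.138 0.09 ] w [0.0358 0.0359 0.0357] Fz [8.6 7.8 7.8] z 0.1284
1.1945042926041356 [-0.95348668 -0.32698806  7.80786615] [-0.07479826  0.39668516  0.08995287] [0.47670457 0.06175383 0.12841405] 0.38719582166141375
```

```bash
python3 nudge.py '[0.042,0,0,0,0,0.05,0,0,0,0,0.07,0,0,0,0,0.09,0,0,0,0,0.09,0,0,0,0,0.09,0,0,-1,0,0.09,0,0,-1.5,0,0.09,0,0,-1.5,0,0.09,0,0,-1.5,0,0.09,-1.5,0,-1,0,0.09,-1.5,0,0,0,0.09,-1.5,0,0,0,0.09,0,0,0,0,0.09,0,0,0,0]' ; python3 sf.py | grep -E "^(now|start) \["; python3 hf.py
```

```text
time: 33.27
tool_pos: [0.3919, 0.0275, 0.2563]
ee_rot: [3.141, -0.002, 0.387]
wrist_force: [0.9, 0.3, 1.0]
width: 0.0901
finger_force: 0.0
start [(np.float64(240.23), np.float64(15.0), array([0.5803, 0.0461, 0.0448])), (np.float64(243.3), np.float64(7.5), array([0.5804, 0.0461, 0.0446]))]
now [(np.float64(300.96), np.float64(22.5), array([0.4765, 0.0617, 0.0446])), (np.float64(305.44), np.float64(15.0), array([0.4766, 0.0617, 0.0444]))]
[ 301   71   45   48 1205] [322.84232365  94.89626556]
(np.float64(106.21155660750668), 24, array([ 0.4762,  0.0617, -0.0014]))
(np.float64(108.4865934270302), 27, array([ 0.4763,  0.0617, -0.0016]))
(np.float64(109.11153928565122), 21, array([ 0.4763,  0.0617, -0.0012]))
(np.float64(114.91232613303188), 30, array([ 0.4763,  0.0618, -0.0014]))
(np.float64(116.31461600840072), 18, array([ 0.4762,  0.0616, -0.001 ]))
```

Handle over the socket (upright), height the same as in the tight bolt at the start: seated. Handing in.

```bash
python3 -c "
from bench import robot, viewer, telemetry
print(robot.close_job())"
```

```text
the job is handed in; nothing more can be done
None
```

I screwed the loose bolt in until it would turn no further and left the driver standing upright and released in its socket, then handed in with no verdict printed; "home" is judged from how the bolt resisted turning and from the driver's height, because the driver hid the bolt itself, and I made no separate check that the candle, spare bolt and timer stayed put.

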